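# Pass an ampoule rack through a gated chute

## Robot

A 6-joint arm with a two-finger parallel gripper is mounted at the origin on a cart in front of the work surface, level with it; the furniture and walls round the work are solid. World frame = base frame: x ahead of the robot, y to its left, z up, the work surface at z = 0. Lengths are in m, angles in rad, forces in N, time in s.
With the tool pointing down it reaches from about 0.325 to 0.775 m from the base axis. Payload 5.5 kg.
Tool frame: the origin (TCP) lies where the fingers leave the gripper's body, on its centre line; the fingertips stand 80 mm ahead of it and the grasp point (between the pads) lies 61 mm ahead of it; z points along the fingers, x is the direction in which the jaws open and shut, and the axes are right-handed (so a half turn about z gives the same grasp; the last joint's range is limited). The gripper opens to 88 mm and grips with 3 to 60 N. Pads are 20 mm wide; open, the fingers measure 115 mm over their backs; the gripper's body (75 mm by 178 mm) begins 61 mm behind the grasp point.
Start: joints at [-1.327, 0.091, 1.231, -0, 1.82, -0.057], TCP at [0.178, -0.573, 0.303] pointing down, gripper open.
Joint ranges: [-2.87, 2.87], [-0.86, 2.18], [0.17, 2.46], [-1.51, 4.65], [0.06, 2.69], [-2.65, 2.65]. Speed limits (rad/s): [2.57, 2.57, 3.01, 3.14, 3.14, 3.14].

## Interface

Orientations are given as a rotation vector (axis times angle).
In Python, from workcell import read_state, vision, job gives the robot as it stands.
- The arm moves only by the tool step_arm, never from a script. Its argument "deltas" is a list of rows, each a list of 6 numbers: the shift along the tool's x, y, z in mm, then the turn, a rotation vector about the tool's x, y, z in degrees. In form: [[dx, dy, dz, wx, wy, wz], ...]. A call has 1 to 10 rows; each row shifts and turns the commanded pose from where the row before left it, along the tool's axes as they then stand; what a row does not reach is not made up. A row lasts 1/10 s, in which the tool goes at most 50 mm and 8.59 degrees, less where a joint would pass 70% of its speed; a pose out of reach is approached as far as the arm can. A call is refused whole if a number of a shift passes 50 or a number of a turn 8.59, either way. A call with a gripper value outside its range is refused whole. "fingers" is the closure, from -1 (fully open) to 1 (shut), so that 0 is half open, set as the call begins (left out, the last holds). The fingers move at their own pace and stop on an object; "squeeze" is the grip in N (left out, the last holds). Time passes only in rows, so rows that do not move let the fingers close. It gives the time, the measured TCP pose, the force and the opening at its end, in the units of the state.
- read_state(): the state, without advancing time (a new reading comes with each control period).
- vision.get_image(name): name is "scene" or "top" or "wrist"; returns a dict with "color" (480x640x3 uint8, blue, green, red), "camera_matrix" (3x3 intrinsics, pixels), "rvec" (rotation vector, rad) and "tvec" (3), from world to camera coordinates, as OpenCV has them. Camera axes: x right, y down, z forward; pixel columns grow to the right and rows downward; lengths in m; the calibration is good to about 2 mm. A picture is of the moment at which its call begins. There is no depth.
- job.sign_off(): hands the job in, once; it reports no verdict.
Trained networks look in a picture, given as the dict that the camera call returned (one of the last four; its "shot" number tells which), for a name from the list of things; names that differ only in an ending like _2 or _b are one class to them, and where a whole thing is asked for, a point or a joint stands for the part that bears it (a point fixed in the world has none). Each returns a list of dicts, best first, with "p" (0 to 1); they miss things now and then, are a little off and sometimes report something else, mostly with a low value. They report only what shows in the picture. A call takes as long as a camera call. They do not tell look-alikes from the thing itself.
- vision.silhouettes(name, picture): "pixels" (480x640 bool, what is visible of it) and "point" ([column, row] in pixels, amid what is visible of it).
- vision.place_of(name, picture): "point" ([column, row] in pixels: a listed point, or the origin of a listed thing).
The state is a dict: "clock": time; "qpos": joint angles; "qvel": joint speeds; "joint_efforts": joint torques, N m; "ee_pos": TCP position; "eef_rot": TCP orientation; "force": force on the tool from outside, world axes, zero at the start; "moment": the same for the moment, N m; "grip_width": finger opening in m.
Only numpy, scipy, OpenCV 4.12 (cv2) and the standard library are available. Lean on these libraries where they do the work, as an engineer would, in place of code of your own. Each camera call takes 0.05 s, during which the arm holds its last target.

## Task

The low chute on the desk has a spring-loaded gate. With one fingertip press the long steel paddle beside the chute down and hold it so that the gate swings up out of the chute, and meanwhile push the ampoule rack along the chute with the other finger until it lies wholly beyond the gate; then let the paddle go so that the gate closes behind the rack. Push only: never grasp, lift or tip the rack, never let the gate touch it, and leave everything else on the desk where it is.

Things in the scene. Friction and masses are not known exactly. Their poses are not given: they have to be found in the camera images.
- chute: Low open-topped chute fixed to the desk, white floor, aluminium walls. Origin on the desk, on its centre line, right under the gate arm; x along the chute the way the rack must go (away from the robot), y left, z up. Floor top at z=4 mm, from x=-188 (open end) to +147. Side walls 6 mm thick, tops at z=16, inner faces at y=+36 and -36; hinge lugs on the left wall at x=-192 and +36, z to 22, y to 57.
- gate (a joint): Gate angle (rad): 0 closed, grows as the paddle is pressed down, stop at 0.92. Paddle and gate arm turn as one. Paddle level at 0.84; arm clear of the rack beyond 0.75. A spring shuts it whenever let go; holding it open takes 3 to 5 N downward at 40 mm from the hinge line. Open at 0.85 the arm stands up over the left wall at chute y=27 to 68 mm, below z=65 mm; fingers can pass on either side of it.
- hinge_line (a point): Point of the gate's hinge line beside the gate arm: chute x=0, y=+48, z=14 mm. The line is parallel to the chute.
- paddle_rim (a point): Middle of the long steel paddle's outer round rim (7 mm thick), 64.5 mm from the hinge line, moving with it. The paddle is a 3 mm plate left of the chute, chute x=-185 to +30 mm, from the hinge line out to the rim. Closed, it slopes up outward at 0.84 rad (rim at chute y=91, z=62); pressed level, its top is at z=16 mm, rim top at 17.5, out to y=116. Press it anywhere along its length.
- gate_tip (a point): Free end of the gate arm, moving with it. The arm is a steel bar 6 mm thick along the chute (chute x=-3 to +3 mm); closed, it reaches over the left wall into the chute from y=+48 to this end at y=+6, at z=24 to 38 mm, and blocks the rack. Beyond it lies a bay about 136 mm long; an end stop 34 mm tall closes the chute there at x=+139.
- rack: White plastic rack of pink ampoules standing in the chute before the gate: 115 mm long (its x, along the chute), 66 wide, solid to 34 mm above its underside, ampoule tops at 43. Origin at the centre of its underside. About 0.07 kg. Its leading end starts 9 to 30 mm short of the gate arm. (A like rack lies in the blue basket at the back right and is not meant.)
- cement_pot: white pot with a teal screw lid, 48 mm across, 40 mm tall: bystander; origin at the centre of its underside; leave it where it stands.
- dropper_bottle: white dropper bottle with a blue cap, 29 mm across, 62 mm tall: bystander; origin at the centre of its underside; leave it where it stands.
- brown_jar: brown jar with a black lid, 44 mm across, 52 mm tall: bystander; origin at the centre of its underside; leave it where it stands.
- file_block: grey steel block with coloured file handles, 37x38x59 mm: bystander; origin at the centre of its underside; leave it where it stands.
- note_pad: pale yellow note pad, 60x90x12 mm, lying flat: bystander; origin at the centre of its underside; leave it where it stands.
- mirror: slim dental mirror, 154x22x14 mm, lying flat: bystander; origin at the centre of its underside; leave it where it stands.
Mind the look-alikes: they are no part of the job. What is shaped like the rack but red is not meant.

How it is judged:
By the outcome, as a careful person would: the job done as asked, in the order asked, and still so for the second after the job is handed in, with the robot touching nothing.
It also fails if it takes over 48 s, if anything falls off the work surface, if the arm or the gripper's body presses on something with over 40 N, if the wrist force passes 120 N, or if a joint passes its speed limit or range.

## Working session

There is one attempt and no reset: what is moved stays moved. The work goes in short steps, Python scripts to look and compute and a tool call to move; the robot and the scene stay as the last step left them, time stands still between calls to the robot, and variables do not carry over. Pictures are saved under pics/ and viewed, and the job is handed in when it is done.

Besides the shell and the picture viewer there is one more tool, called after ">>>" as name(argument=value, ...) on one line, values as JSON. step_arm: Moves the arm, as the interface text tells. Its arguments: {"type":"object","properties":{"deltas":{"type":"array","items":{"type":"array","items":{"type":"number"}}},"fingers":{"type":"number"},"squeeze":{"type":"number"}},"required":["deltas"]}

```bash
mkdir -p pics; ls
cat > look.py <<'E'
import cv2,sys
from workcell import read_state, vision, job
def snap(n,f):
    im=vision.get_image(n); cv2.imwrite('pics/'+f+'.png',im['color']); return im
E
python3 - <<'E'
from look import *
for n in ['scene','top']:
    im=snap(n,n+'1'); print(n,im['camera_matrix'],im['rvec'],im['tvec'])
    for k in ['chute','rack','hinge_line','paddle_rim','gate_tip']:
        print(k,[(round(d['p'],2),[round(float(v)) for v in d['point']]) for d in vision.place_of(k,im)][:4])
print(read_state())
E
```

```text
pics
scene [[614.29895305   0.         316.73736296]
 [  0.         614.29895305 228.94755666]
 [  0.           0.           1.        ]] [ 1.78003058 -2.13845392  0.54108692] [0.15456827 0.56292419 1.39353997]
chute [(0.75, [330, 224])]
rack [(0.8, [342, 255]), (0.62, [252, 298]), (0.37, [331, 222])]
hinge_line [(0.7, [313, 233]), (0.54, [202, 319])]
paddle_rim [(0.94, [307, 251])]
gate_tip [(0.86, [332, 221])]
top [[567.36687377   0.         316.95387412]
 [  0.         567.36687377 239.05114797]
 [  0.           0.           1.        ]] [ 2.20233775 -2.15052921  0.17462835] [0.02395705 0.6491153  1.29466969]
chute [(0.84, [337, 237])]
rack [(0.86, [340, 272]), (0.84, [229, 305])]
hinge_line [(0.66, [314, 241])]
paddle_rim [(0.8, [299, 271])]
gate_tip [(0.61, [333, 238])]
{'clock': 0.6, 'qpos': array([-1.32668870e+00,  9.11007146e-02,  1.23067341e+00,  2.67849032e-05,
        1.81979167e+00, -5.66816255e-02]), 'qvel': array([-1.16721176e-03, -1.31428881e-04,  2.36383377e-05,  3.86850279e-04,
       -1.00380916e-03, -4.18550224e-04]), 'joint_efforts': array([-2.95703421e-04, -4.45882273e+01, -4.06280565e+01,  6.99651497e-02,
        1.93259236e-02,  7.31825907e-06]), 'ee_pos': array([ 0.17778555, -0.57307927,  0.30264581]), 'eef_rot': array([-2.52920458e+00,  1.86352102e+00, -5.84960863e-05]), 'force': array([-0.01506263, -0.38662021, -0.26618258]), 'moment': array([-0.02073384, -0.01060686, -0.01945058]), 'grip_width': 0.08803009909000978}
```

View pics/scene1.png

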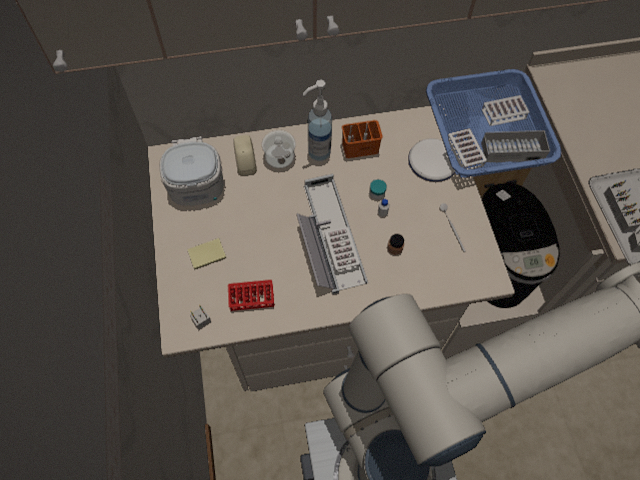

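View pics/top1.png

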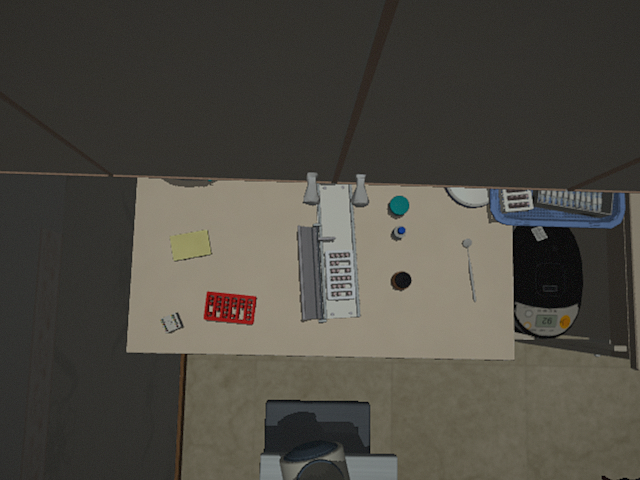

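The rack I want could be confused with three others. The white rack in the chute is at scene (342,252) / top (340,275). The red one is at scene (251,295), and two white ones lie in or near the basket at (467,147) and (505,110). I choose the one in the chute. Next I'll take a close crop of it and fit the pose.

Run:
```python
from look import *
a=cv2.imread('pics/top1.png')[175:330,280:380]; cv2.imwrite('pics/top1c.png',cv2.resize(a,None,fx=3.8,fy=3.8,interpolation=2))
a=cv2.imread('pics/scene1.png')[165:300,285:385]; cv2.imwrite('pics/scene1c.png',cv2.resize(a,None,fx=4.4,fy=4.4,interpolation=2))
```

```text
(no output)
```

View pics/top1c.png

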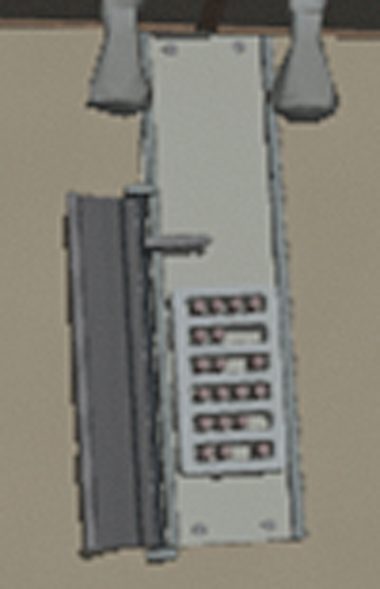

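View pics/scene1c.png

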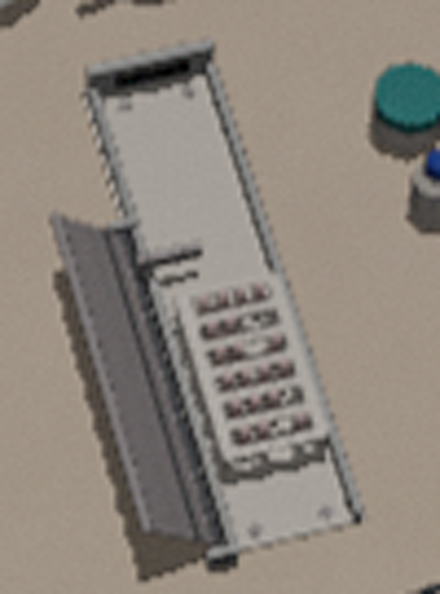

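The crop confirms it: a white rack with pink ampoules in the chute, short of the gate arm. Fitting the chute pose comes next.

Run:
```python
from look import *
import numpy as np
from scipy.optimize import least_squares
C={}
for n in ['scene','top']:
    im=vision.get_image(n); C[n]=(im['camera_matrix'],im['rvec'],im['tvec'])
import pickle; pickle.dump(C,open('cams.pkl','wb'))
def T(u,v): return (280+u/3.8-.37,175+v/3.8-.37)
def S(u,v): return (285+u/4.4-.4,165+v/4.4-.4)
P=[('top',(-188,-42,16),T(305,535)),('top',(-188,36,4),T(177,543)),('top',(-185,92,64),T(85,555)),('top',(30,92,64),T(70,195)),('top',(0,6,31),T(210,243)),
('scene',(-188,-42,16),S(363,518)),('scene',(-188,36,4),S(232,548)),('scene',(-185,92,64),S(143,530)),('scene',(30,92,64),S(57,215)),('scene',(0,6,33),S(200,249)),('scene',(145,-40,34),S(213,45))]
def w(p,q):
    c,s=np.cos(p[2]),np.sin(p[2]); return np.array([p[0]+(c*q[0]-s*q[1])/1e3,p[1]+(s*q[0]+c*q[1])/1e3,q[2]/1e3])
def proj(n,X): K,r,t=C[n]; return cv2.projectPoints(np.array([X]),r,t,K,None)[0].ravel()
f=lambda p:np.concatenate([proj(n,w(p,q))-uv for n,q,uv in P])
r=least_squares(f,[.5,0,0],loss='soft_l1'); print(r.x, np.round(r.fun.reshape(-1,2),1) if 0 else np.round(f(r.x).reshape(-1,2),1))
for nn in ['top','scene']:
    Q=[a for a in P if a[0]==nn]; g=lambda p:np.concatenate([proj(n,w(p,q))-uv for n,q,uv in Q]); print(nn,least_squares(g,[.5,0,0]).x)
def unproj(n,uv,z):
    K,rv,t=C[n];R=cv2.Rodrigues(np.array(rv))[0];d=R.T@np.linalg.inv(K)@[uv[0],uv[1],1];o=-R.T@np.array(t);X=o+d*(z-o[2])/d[2]
    c,s=np.cos(r.x[2]),np.sin(r.x[2]);e=X[:2]-r.x[:2];return X.round(4),np.round([1e3*(c*e[0]+s*e[1]),1e3*(-s*e[0]+c*e[1])],1)
# rack top corners z=38
for uv in [T(175,292),T(277,290),T(183,472),T(283,468)]: print('rack top',unproj('top',uv,.038))
for uv in [S(188,290),S(278,274),S(232,468),S(328,437)]: print('rack scene',unproj('scene',uv,.038))
```

```text
[ 0.65390735 -0.00882561  0.07298774] [[-1.   1.2]
 [-0.5  0.8]
 [ 0.4 -2. ]
 [-0.2 -1.1]
 [-0.2 -0.8]
 [ 0.3 -0.5]
 [ 1.1  1.4]
 [ 0.5  0.5]
 [-0.5  0. ]
 [ 0.7  0.4]
 [-0.1 -0.5]]
top [ 0.65333548 -0.00834575  0.08389531]
scene [ 0.65460246 -0.00857826  0.06638572]
rack top (array([0.6196, 0.0182, 0.038 ]), array([-32.2,  29.5]))
rack top (array([ 0.6225, -0.0449,  0.038 ]), array([-34. , -33.7]))
rack top (array([0.5092, 0.0112, 0.038 ]), array([-142.9,   30.5]))
rack top (array([ 0.513 , -0.0501,  0.038 ]), array([-143.6,  -30.9]))
rack scene (array([0.6255, 0.0122, 0.038 ]), array([-26.8,  23. ]))
rack scene (array([ 0.6265, -0.0441,  0.038 ]), array([-29.9, -33.2]))
rack scene (array([0.5043, 0.0093, 0.038 ]), array([-147.9,   29. ]))
rack scene (array([ 0.5138, -0.0506,  0.038 ]), array([-142.8,  -31.5]))
```

```bash
cat > plan.py <<'E'
import numpy as np,cv2
from workcell import read_state
CH=np.array([0.6539,-0.0088]);YAW=0.073
def st(show=True):
    s=read_state();R=cv2.Rodrigues(np.array(s['eef_rot']))[0];p=s['ee_pos']
    c,sn=np.cos(YAW),np.sin(YAW);A=np.array([[c,-sn,0],[sn,c,0],[0,0,1]])
    q=A.T@(p-np.array([*CH,0]))*1e3
    if show:
        print('t',s['clock'],'q',np.round(s['qpos'],2),'F',np.round(s['force'],1),'w',s['grip_width'])
        print('TCP in chute',np.round(q,1),'tip z',round(q[2]-80,1)); print('tool axes in chute (cols)\n',np.round(A.T@R,3))
    return s,R,A,q
def to(target,sx=1):
    s,R,A,q=st()
    d=A@(np.array(target)-q); Rt=A@np.diag([0,0,-1.]); Rt=A@np.array([[0,sx,0],[sx,0,0],[0,0,-1.]])
    w=cv2.Rodrigues(R.T@Rt)[0].ravel()*180/np.pi
    print('turn',w.round(1),'shift in tool now',(R.T@d).round(1),'in target tool axes',(Rt.T@d*1).round(1))
E
python3 -c "
from plan import *
to([-168,35.5,200],1);to([-168,35.5,200],-1)"
```

```text
t 0.7 q [-1.33  0.09  1.23 -0.    1.82 -0.06] F [-0.   0.4 -0.7] w 0.08798580841794829
TCP in chute [-516.  -528.   302.6] tip z 222.6
tool axes in chute (cols)
 [[ 0.226 -0.974 -0.   ]
 [-0.974 -0.226 -0.   ]
 [ 0.     0.    -1.   ]]
turn [   0.     0.  -166.9] shift in tool now [-470.4 -466.3  102.6] in target tool axes [563.5 348.  102.6]
t 0.7 q [-1.33  0.09  1.23 -0.    1.82 -0.06] F [-0.   0.4 -0.7] w 0.08798580841794829
TCP in chute [-516.  -528.   302.6] tip z 222.6
tool axes in chute (cols)
 [[ 0.226 -0.974 -0.   ]
 [-0.974 -0.226 -0.   ]
 [ 0.     0.    -1.   ]]
turn [ 0.  -0.  13.1] shift in tool now [-470.4 -466.3  102.6] in target tool axes [-563.5 -348.   102.6]
```

>>> step_arm(deltas=[[0,0,0,0,0,6.5],[0,0,0,0,0,6.6],[-35,-22,0,0,0,0],[-35,-22,0,0,0,0],[-35,-22,0,0,0,0],[-35,-22,0,0,0,0],[-35,-22,0,0,0,0],[-35,-22,0,0,0,0],[-35,-22,0,0,0,0],[-35,-22,0,0,0,0]], fingers=-1)

```text
clock: 1.7
ee_pos: [0.3335, -0.2796, 0.3029]
eef_rot: [-2.3, 2.14, -0.001]
force: [0.7, 0.1, 0.3]
grip_width: 0.0876
```

>>> step_arm(deltas=[[-35,-22,10,0,0,0],[-35,-22,10,0,0,0],[-35,-22,10,0,0,0],[-35,-22,10,0,0,0],[-35,-22,10,0,0,0],[-35,-22,10,0,0,0],[-35,-22,10,0,0,0],[-35,-22,10,0,0,0],[0,0,0,0,0,0],[0,0,0,0,0,0]])

```text
clock: 2.7
ee_pos: [0.4884, 0.0115, 0.2222]
eef_rot: [2.302, -2.137, -0.001]
force: [0.7, -0.1, 0.4]
grip_width: 0.0879
```

Run:
```python
from look import *
from plan import *
to([-168,35.5,180],-1)
im=snap('wrist','w1'); print(im['camera_matrix'],im['rvec'],im['tvec'])
for k in ['chute','rack','hinge_line','paddle_rim','gate_tip']:
    print(k,[(round(d['p'],2),[round(float(v)) for v in d['point']]) for d in vision.place_of(k,im)][:4])
snap('scene','s2')
```

```text
t 2.7 q [-0.05 -0.21  1.66 -0.    1.69  1.45] F [ 0.7 -0.1  0.4] w 0.08794235225943435
TCP in chute [-163.6   32.3  222.2] tip z 142.2
tool axes in chute (cols)
 [[ 0.001 -1.    -0.001]
 [-1.    -0.001 -0.   ]
 [ 0.     0.001 -1.   ]]
turn [ 0.1 -0.   0.1] shift in tool now [-3.2  4.4 42.3] in target tool axes [-3.2  4.4 42.2]
[[387.69152943   0.         313.78271976]
 [  0.         387.69152943 240.53873308]
 [  0.           0.           1.        ]] [-2.13631846  1.98163702  0.29249289] [-0.02488904  0.45493822  0.45358971]
chute []
rack [(0.67, [28, 211]), (0.63, [358, 124])]
hinge_line []
paddle_rim [(0.68, [215, 110])]
gate_tip []
```

View pics/w1.png

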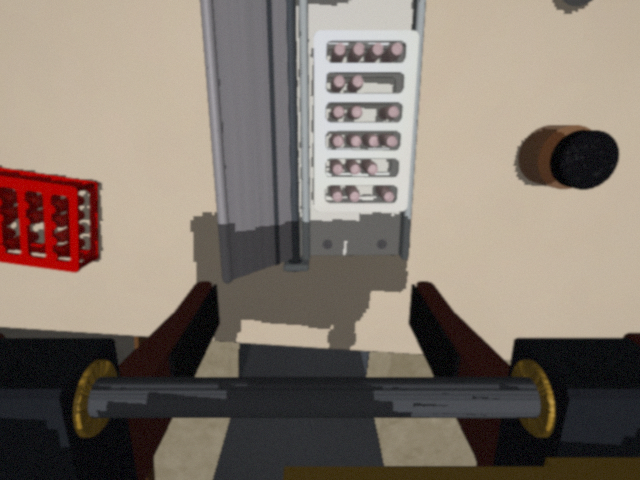

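View pics/s2.png

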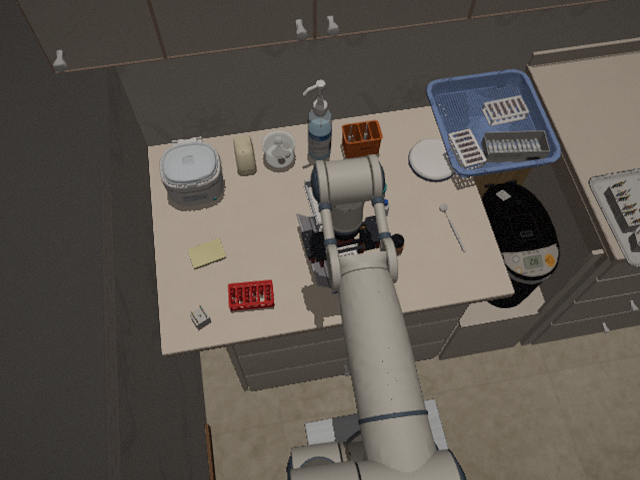

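The wrist view shows the white rack (315-415, 30-212) in the chute and the paddle at columns 205-290. The open end is near row 255 and the red rack is at the left. I'll check the fit by overlaying it here.

Run:
```python
from look import *
from plan import *
im=snap('wrist','w1b')
K,r,t=im['camera_matrix'],im['rvec'],im['tvec']
R=cv2.Rodrigues(np.array(r))[0]
print('cam pos',-R.T@t)
def W(q): 
    c,s=np.cos(YAW),np.sin(YAW); return np.array([CH[0]+(c*q[0]-s*q[1])/1e3,CH[1]+(s*q[0]+c*q[1])/1e3,q[2]/1e3])
a=cv2.resize(im['color'],None,fx=2.5,fy=2.5,interpolation=2)
for q in [(-188,36,4),(-188,-36,4),(-188,-42,16),(-188,36,16),(-185,92,64),(30,92,64),(-145,33,38),(-145,-33,38),(-100,-36,16),(-100,36,16)]:
    uv=cv2.projectPoints(np.array([W(q)]),r,t,K,None)[0].ravel(); print(q,uv.round(1)); cv2.circle(a,tuple(int(v*2.5) for v in uv),4,(0,255,0),1)
cv2.imwrite('pics/w1c.png',a[100:740,450:1100][:600])
```

```text
cam pos [0.56637297 0.01541692 0.30446076]
(-188, 36, 4) [307.7 255.6]
(-188, -36, 4) [395.8 255.5]
(-188, -42, 16) [406.4 260.4]
(-188, 36, 16) [307.5 260.5]
(-185, 92, 64) [222.4 280.5]
(30, 92, 64) [ 193.2 -111.5]
(-145, 33, 38) [310.8 213.2]
(-145, -33, 38) [404.8 213.1]
(-100, -36, 16) [406.2 145.6]
(-100, 36, 16) [306.7 145.8]
```

View pics/w1c.png

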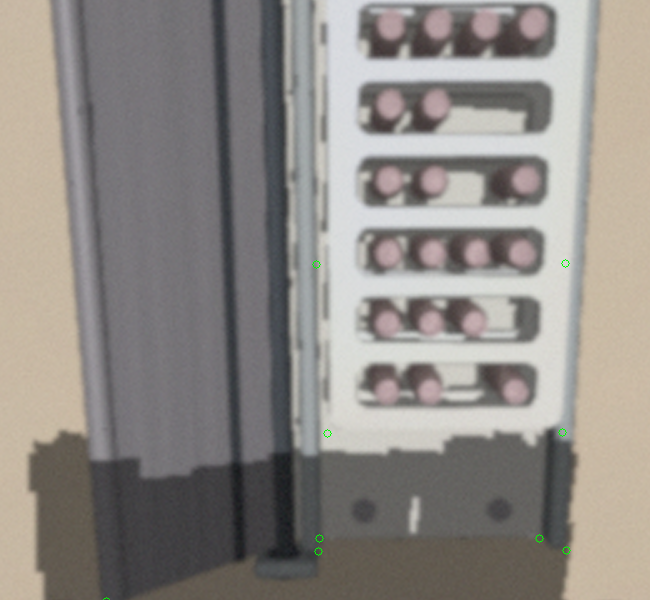

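The fit agrees with the wrist view to about 1 mm: rack rear at chute x≈-144, centred. Next I'll go down to just above the paddle.

>>> step_arm(deltas=[[-3.2,4.4,10,0,0,0],[0,0,15,0,0,0],[0,0,15,0,0,0],[0,0,15,0,0,0],[0,0,10,0,0,0],[0,0,5,0,0,0],[0,0,0,0,0,0]])

```text
clock: 3.8
ee_pos: [0.4835, 0.0137, 0.1515]
eef_rot: [2.299, -2.139, -0.002]
force: [0.4, 0.7, -0.4]
grip_width: 0.0879
```

Run:
```python
from look import *
from plan import *
to([-168,35.5,95],-1)
im=snap('wrist','w2');snap('scene','s3')
```

```text
t 3.8 q [-0.04 -0.2   1.78 -0.    1.56  1.46] F [ 0.4  0.7 -0.4] w 0.087948714175708
TCP in chute [-168.3   34.9  151.5] tip z 71.5
tool axes in chute (cols)
 [[-0.001 -1.    -0.002]
 [-1.     0.001  0.   ]
 [-0.     0.002 -1.   ]]
turn [ 0.1  0.  -0. ] shift in tool now [-0.6 -0.4 56.5] in target tool axes [-0.6 -0.3 56.5]
```

View pics/w2.png

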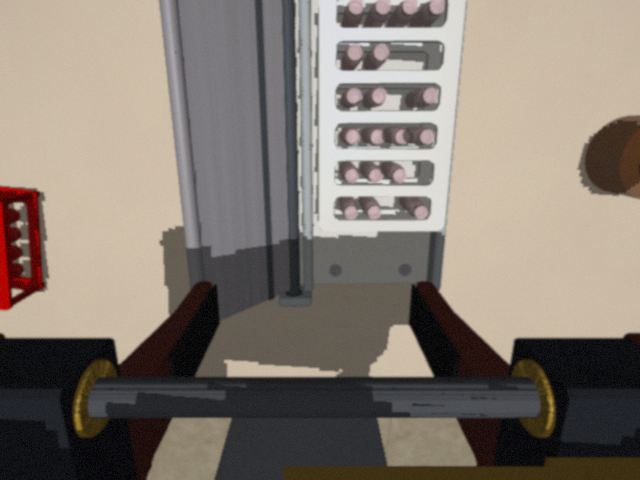

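>>> step_arm(deltas=[[0,0,5,0,0,0],[0,0,5,0,0,0],[0,0,5,0,0,0],[0,0,5,0,0,0],[0,0,0,0,0,0]])

```text
clock: 4.4
ee_pos: [0.4838, 0.0136, 0.132]
eef_rot: [2.3, -2.14, 0.0]
force: [1.2, -2.4, 0.3]
grip_width: 0.0879
```

Run:
```python
from look import *
from plan import *
to([-168,35.5,95],-1)
im=snap('wrist','w3')
```

```text
t 4.4 q [-0.04 -0.19  1.81 -0.    1.53  1.46] F [ 1.2 -2.4  0.3] w 0.08792955797251617
TCP in chute [-168.    34.7  132. ] tip z 52.0
tool axes in chute (cols)
 [[-0.001 -1.    -0.   ]
 [-1.     0.001 -0.   ]
 [ 0.     0.    -1.   ]]
turn [ 0.  -0.  -0.1] shift in tool now [-0.8 -0.  37. ] in target tool axes [-0.8  0.  37. ]
```

View pics/w3.png

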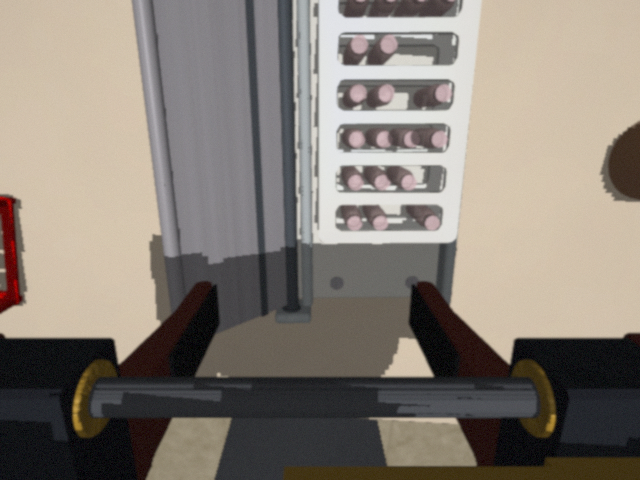

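>>> step_arm(deltas=[[0,0,5,0,0,0],[0,0,5,0,0,0],[0,0,5,0,0,0],[0,0,5,0,0,0],[0,0,0,0,0,0]])

```text
clock: 4.95
ee_pos: [0.4837, 0.0138, 0.1118]
eef_rot: [2.3, -2.14, -0.001]
force: [1.2, -0.4, 3.3]
grip_width: 0.0877
```

Run:
```python
from look import *
from plan import *
to([-168,35.5,95],-1)
im=snap('scene','s4');snap('wrist','w4')
a=im['color'][130:310,270:420]; cv2.imwrite('pics/s4c.png',cv2.resize(a,None,fx=3.3,fy=3.3))
```

```text
t 4.95 q [-0.04 -0.18  1.83  0.    1.49  1.46] F [ 1.2 -0.4  3.3] w 0.0876635076688568
TCP in chute [-168.1   34.9  111.8] tip z 31.8
tool axes in chute (cols)
 [[-0.001 -1.    -0.001]
 [-1.     0.001  0.   ]
 [-0.     0.001 -1.   ]]
turn [ 0.  0. -0.] shift in tool now [-0.6 -0.2 16.8] in target tool axes [-0.6 -0.1 16.8]
```

View pics/w4.png

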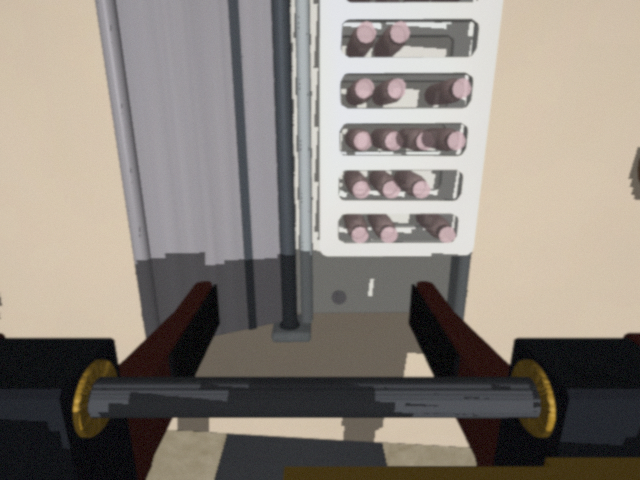

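View pics/s4c.png

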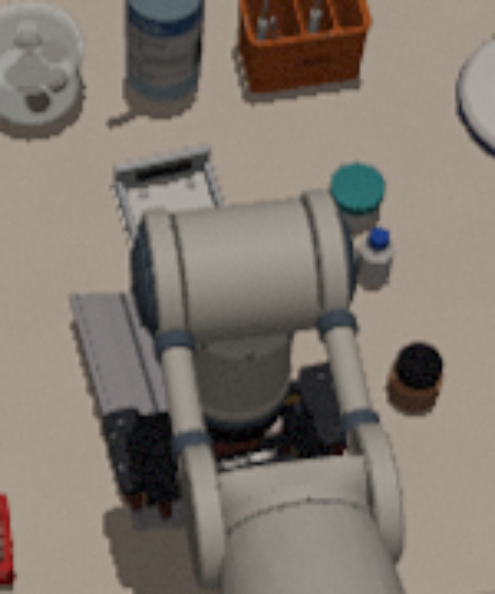

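>>> step_arm(deltas=[[0,0,5,0,0,0],[0,0,5,0,0,0],[0,0,4,0,0,0],[0,0,2.5,0,0,0],[0,0,0,0,0,0],[0,0,0,0,0,0]])

```text
clock: 5.65
ee_pos: [0.4839, 0.014, 0.0962]
eef_rot: [-2.3, 2.139, 0.0]
force: [0.5, 3.4, 5.2]
grip_width: 0.0881
```

Run:
```python
from look import *
from plan import *
to([-168,35.5,95],-1)
im=snap('scene','s5');snap('top','t5')
snap('wrist','w5')
a=im['color'][150:300,270:420]; cv2.imwrite('pics/s5c.png',cv2.resize(a,None,fx=4,fy=4))
for n in ('gate_tip','paddle_rim'): print(n,vision.place_of(n,im))
```

```text
t 5.65 q [-0.04 -0.16  1.85  0.    1.46  1.46] F [0.5 3.4 5.2] w 0.08805274933738699
TCP in chute [-167.9   35.1   96.2] tip z 16.2
tool axes in chute (cols)
 [[-0.001 -1.     0.   ]
 [-1.     0.001  0.   ]
 [-0.    -0.    -1.   ]]
turn [-0.  0. -0.] shift in tool now [-0.4  0.1  1.2] in target tool axes [-0.4  0.1  1.2]
gate_tip [{'point': [323.4, 221.3], 'p': 0.91}, {'point': [393.6, 246.6], 'p': 0.58}]
paddle_rim [{'point': [299.8, 259.3], 'p': 0.57}]
```

View pics/w5.png

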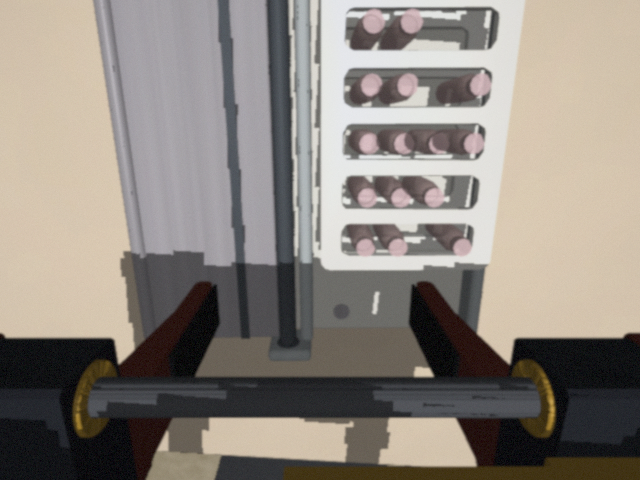

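View pics/t5.png

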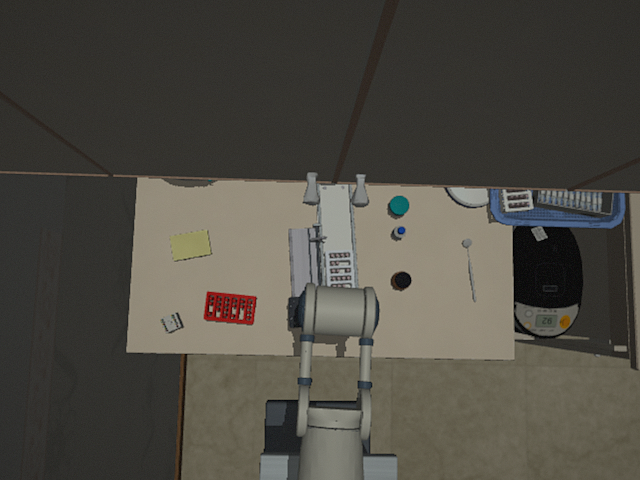

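View pics/s5c.png

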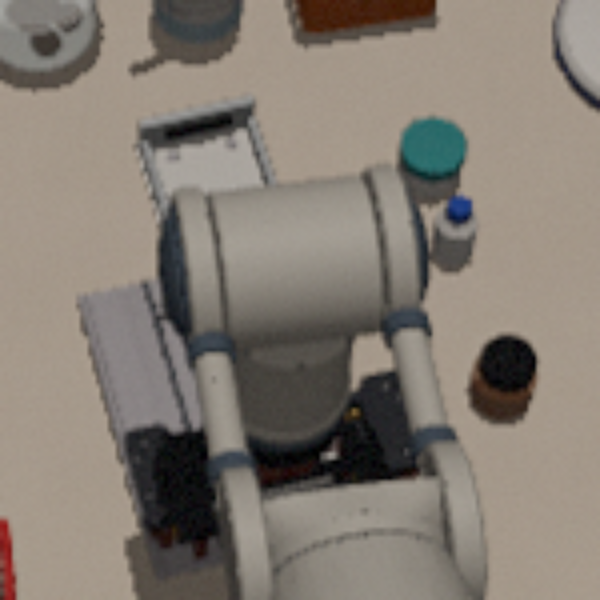

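Run:
```python
from look import *
from plan import *
import pickle
C=pickle.load(open('cams.pkl','rb'));K,r,t=C['top']
im=cv2.imread('pics/t5.png');a=cv2.resize(im[180:330,280:380],None,fx=4,fy=4,interpolation=2)
c,s=np.cos(YAW),np.sin(YAW)
for g,col in [(0,(255,0,0)),(.7,(0,0,255)),(.84,(0,255,0)),(.92,(0,255,255))]:
    th=np.arctan2(17,42)+g; q=(0,48-45.3*np.cos(th),14+45.3*np.sin(th))
    X=np.array([CH[0]+(c*q[0]-s*q[1])/1e3,CH[1]+(s*q[0]+c*q[1])/1e3,q[2]/1e3])
    uv=cv2.projectPoints(X[None],r,t,K,None)[0].ravel();print(g,uv.round(1)); cv2.circle(a,(int((uv[0]-280+.5)*4),int((uv[1]-180+.5)*4)),2,col,-1)
cv2.imwrite('pics/t5c.png',a)
```

```text
0 [334.7 237.8]
0.7 [326.5 237. ]
0.84 [324. 237.]
0.92 [322.6 237. ]
```

View pics/t5c.png

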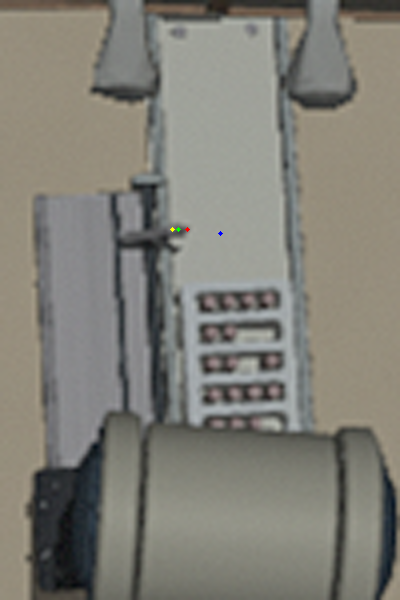

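The gate is up at about 0.84 rad, with its tip at top-view (326,237). I'll press 1 mm further for margin, then start pushing slowly.

>>> step_arm(deltas=[[0,0,1.2,0,0,0],[0,-5,0,0,0,0],[0,-5,0,0,0,0],[0,-5,0,0,0,0],[0,-5,0,0,0,0],[0,-5,0,0,0,0],[0,-5,0,0,0,0],[0,0,0,0,0,0]])

```text
clock: 6.7
ee_pos: [0.5147, 0.0159, 0.095]
eef_rot: [-2.3, 2.14, -0.001]
force: [-0.7, -0.3, 3.1]
grip_width: 0.0881
```

Run:
```python
from look import *
from plan import *
to([2,35.5,95],-1)
snap('wrist','w6')
```

```text
t 6.7 q [-0.04 -0.08  1.77 -0.    1.45  1.46] F [-0.7 -0.3  3.1] w 0.08810877962124122
TCP in chute [-137.1   34.7   95. ] tip z 15.0
tool axes in chute (cols)
 [[-0.001 -1.     0.001]
 [-1.     0.001 -0.   ]
 [ 0.    -0.001 -1.   ]]
turn [-0.1 -0.  -0.1] shift in tool now [  -0.9 -139.1    0.2] in target tool axes [  -0.8 -139.1    0. ]
```

View pics/w6.png

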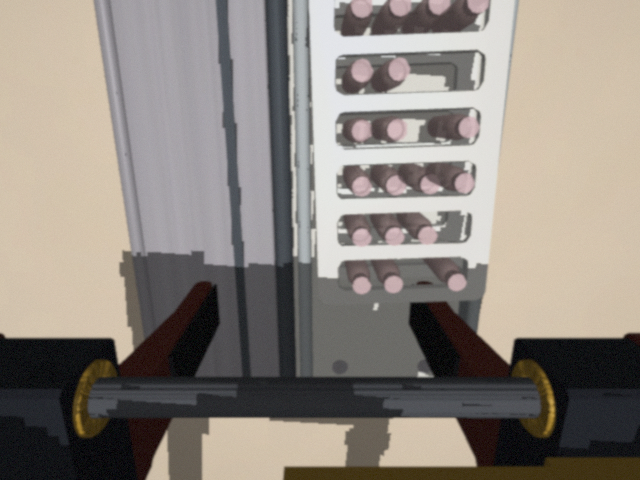

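>>> step_arm(deltas=[[-0.5,-6,0,0,0,0],[0,-6,0,0,0,0],[0,-6,0,0,0,0],[0,-6,0,0,0,0],[0,-6,0,0,0,0],[0,-6,0,0,0,0],[0,-6,0,0,0,0],[0,-6,0,0,0,0],[0,0,0,0,0,0]])

```text
clock: 7.65
ee_pos: [0.5625, 0.02, 0.095]
eef_rot: [-2.3, 2.139, -0.001]
force: [-0.3, 0.2, 4.5]
grip_width: 0.0877
```

```bash
cat > rear.py <<'E'
from look import *
from plan import *
def unproj(im,uv,z):
    R=cv2.Rodrigues(np.array(im['rvec']))[0];d=R.T@np.linalg.inv(im['camera_matrix'])@[uv[0],uv[1],1];o=-R.T@np.array(im['tvec']);X=o+d*(z-o[2])/d[2]
    c,s=np.cos(YAW),np.sin(YAW);e=X[:2]-CH;return np.round([1e3*(c*e[0]+s*e[1]),1e3*(-s*e[0]+c*e[1])],1)
E
python3 - <<'E'
from rear import *
to([2,35.5,95],-1)
im=snap('wrist','w7')
snap('top','t7')
a=cv2.imread('pics/t7.png')[180:330,280:380];cv2.imwrite('pics/t7c.png',cv2.resize(a,None,fx=4,fy=4,interpolation=2))
for uv in [(325,302),(480,300)]: print(unproj(im,uv,.038))
E
```

```text
t 7.65 q [-0.03  0.05  1.64  0.    1.45  1.47] F [-0.3  0.2  4.5] w 0.08768140564643244
TCP in chute [-89.1  35.4  95. ] tip z 15.0
tool axes in chute (cols)
 [[-0.001 -1.     0.001]
 [-1.     0.001  0.   ]
 [-0.    -0.001 -1.   ]]
turn [-0.1  0.  -0. ] shift in tool now [ -0.2 -91.1   0.1] in target tool axes [ -0.1 -91.1   0. ]
[-77.2  31. ]
[-76.3 -29.4]
```

View pics/w7.png

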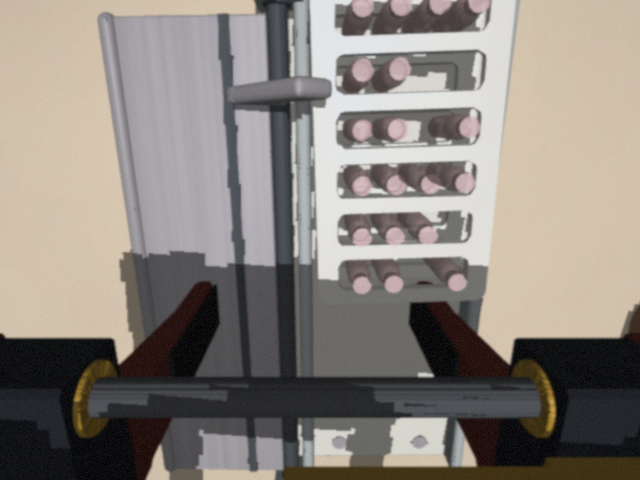

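View pics/t7c.png

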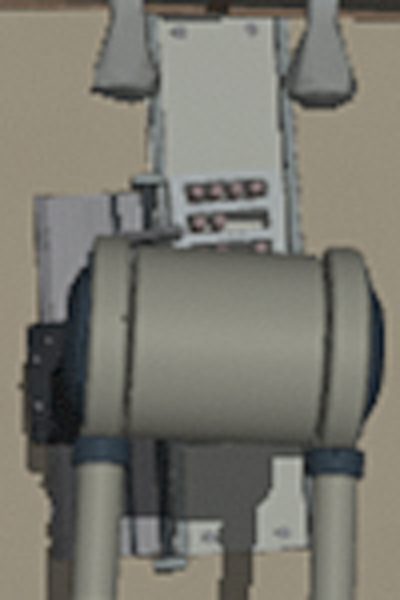

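The gate arm at wrist (235-330, 78-104) stands clear above the rack. The rack's rear is at chute x≈-77, and it's following the finger. Continuing.

>>> step_arm(deltas=[[0,-6,0,0,0,0],[0,-6,0,0,0,0],[0,-6,0,0,0,0],[0,-6,0,0,0,0],[0,-6,0,0,0,0],[0,-6,0,0,0,0],[0,-6,0,0,0,0],[0,-6,0,0,0,0],[0,-6,0,0,0,0],[0,0,0,0,0,0]])

```text
clock: 8.75
ee_pos: [0.616, 0.0238, 0.0949]
eef_rot: [-2.3, 2.14, -0.0]
force: [0.1, -0.7, 5.0]
grip_width: 0.0881
```

Run:
```python
from rear import *
to([0,35.5,95],-1)
im=snap('wrist','w8')
for uv in [(325,302),(480,300)]: print(unproj(im,uv,.038))
```

```text
t 8.75 q [-0.02  0.19  1.49  0.    1.46  1.48] F [ 0.1 -0.7  5. ] w 0.08813937438158483
TCP in chute [-35.5  35.2  94.9] tip z 14.9
tool axes in chute (cols)
 [[-0.001 -1.     0.   ]
 [-1.     0.001  0.   ]
 [-0.    -0.    -1.   ]]
turn [-0.  0. -0.] shift in tool now [ -0.3 -35.5  -0.1] in target tool axes [ -0.3 -35.5  -0.1]
[-23.6  30.9]
[-22.7 -29.4]
```

View pics/w8.png

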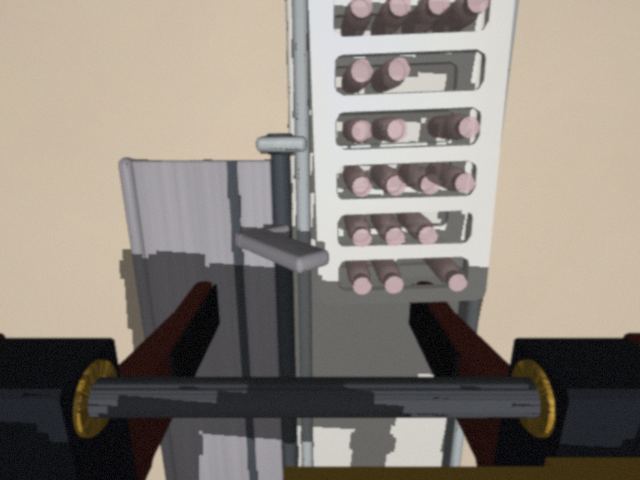

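>>> step_arm(deltas=[[0,-6,0,0,0,0],[0,-6,0,0,0,0],[0,-6,0,0,0,0],[0,-6,0,0,0,0],[0,-4,0,0,0,0],[0,0,0,0,0,0]])

```text
clock: 9.4
ee_pos: [0.6436, 0.0258, 0.0949]
eef_rot: [2.3, -2.14, -0.0]
force: [-2.3, -0.7, 4.4]
grip_width: 0.088
```

Run:
```python
from rear import *
print('gate tip before',unproj({**__import__('workcell').vision.get_image('wrist')},(318,258),.057)) if 0 else None
to([0,35.5,95],-1)
im=snap('wrist','w9')
for uv in [(325,302),(480,300)]: print(unproj(im,uv,.038))
for n in ['gate_tip','rack']: print(n,[(d['p'],d['point']) for d in vision.place_of(n,im)])
```

```text
t 9.4 q [-0.01  0.26  1.41  0.    1.47  1.49] F [-2.3 -0.7  4.4] w 0.0879672545706222
TCP in chute [-7.7 35.2 94.9] tip z 14.9
tool axes in chute (cols)
 [[-0.001 -1.    -0.   ]
 [-1.     0.001  0.   ]
 [-0.     0.    -1.   ]]
turn [ 0.  0. -0.] shift in tool now [-0.3 -7.7 -0.1] in target tool axes [-0.3 -7.7 -0.1]
[ 4.2 30.9]
[  5.1 -29.4]
gate_tip [(0.85, [311.7, 336.3])]
rack [(0.57, [389.2, 148.5])]
```

View pics/w9.png

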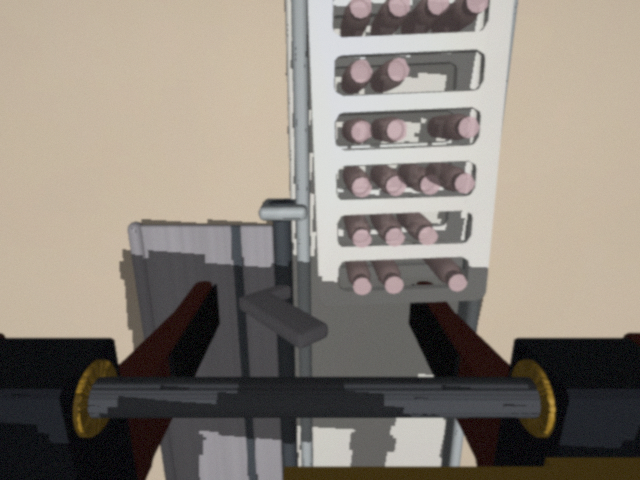

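>>> step_arm(deltas=[[0,-4,0,0,0,0],[0,-4,0,0,0,0],[0,-1,0,0,0,0],[0,0,0,0,0,0]])

```text
clock: 9.95
ee_pos: [0.6522, 0.0264, 0.0948]
eef_rot: [2.3, -2.139, -0.001]
force: [-2.5, -0.4, 4.1]
grip_width: 0.0878
```

Run:
```python
from rear import *
to([0,35.5,95],-1)
im=snap('wrist','w10')
for uv in [(325,302),(480,300)]: print('rear',unproj(im,uv,.038))
for z in (.052,.057,.062): print(z,unproj(im,(318,348),z))
g=[(d['p'],d['point']) for d in vision.place_of('gate_tip',im)];print(g)
for q in g: print(unproj(im,q[1],.0566))
t=snap('top','t10');s=snap('scene','s10')
a=t['color'][165:330,280:380];b=s['color'][150:315,270:380]
cv2.imwrite('pics/c10.png',cv2.resize(np.hstack([a,b]),None,fx=3.5,fy=3.5,interpolation=2))
```

```text
t 9.95 q [-0.01  0.29  1.38 -0.    1.47  1.49] F [-2.5 -0.4  4.1] w 0.0877560981761498
TCP in chute [ 0.8 35.2 94.8] tip z 14.8
tool axes in chute (cols)
 [[-0.001 -1.    -0.001]
 [-1.     0.001 -0.   ]
 [ 0.     0.001 -1.   ]]
turn [ 0.1 -0.  -0. ] shift in tool now [-0.3  0.8 -0.2] in target tool axes [-0.3  0.8 -0.2]
rear [12.7 30.9]
rear [ 13.6 -29.4]
0.052 [ 1.1 33.7]
0.057 [ 4.2 33.8]
0.062 [ 7.4 33.8]
[(0.56, [312.5, 358.3])]
[-0.2 35.7]
```

View pics/w10.png

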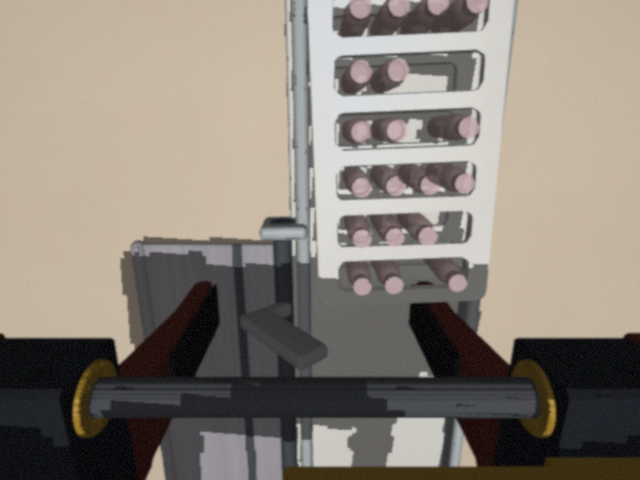

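View pics/c10.png

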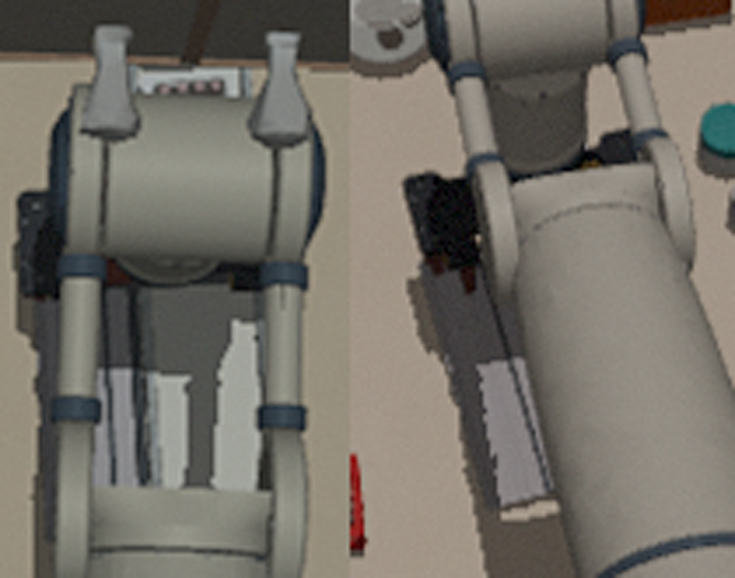

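>>> step_arm(deltas=[[0,-3,0,0,0,0],[0,0,0,0,0,0],[0,5,0,0,0,0],[0,8,0,0,0,0],[0,8,0,0,0,0],[0,8,0,0,0,0],[0,6,0,0,0,0],[0,0,0,0,0,0]])

```text
clock: 10.95
ee_pos: [0.6194, 0.024, 0.095]
eef_rot: [2.3, -2.139, -0.001]
force: [-0.4, -0.6, 4.4]
grip_width: 0.0882
```

Run:
```python
from rear import *
to([0,35.5,95],-1)
im=snap('wrist','w11')
```

```text
t 10.95 q [-0.02  0.2   1.48 -0.    1.46  1.48] F [-0.4 -0.6  4.4] w 0.08822288724122963
TCP in chute [-32.   35.3  95. ] tip z 15.0
tool axes in chute (cols)
 [[-0.001 -1.    -0.001]
 [-1.     0.001  0.   ]
 [-0.     0.001 -1.   ]]
turn [ 0.1  0.  -0. ] shift in tool now [ -0.3 -32.   -0. ] in target tool axes [ -0.2 -32.    0. ]
```

View pics/w11.png

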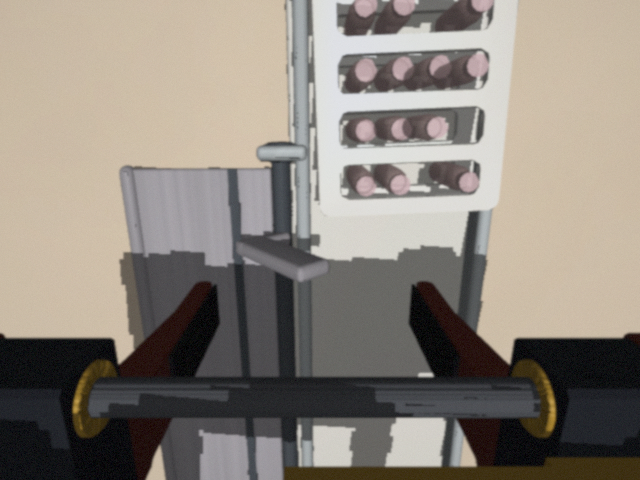

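The rack is resting free beyond the gate, with its rear edge at wrist row ~213 and the gate tip at (315,268). I'll let the paddle rise slowly.

>>> step_arm(deltas=[[0,0,-5,0,0,0],[0,0,-6,0,0,0],[0,0,-6,0,0,0],[0,0,-6,0,0,0],[0,0,-6,0,0,0],[0,0,-6,0,0,0],[0,0,-6,0,0,0],[0,0,-6,0,0,0],[0,0,-10,0,0,0],[0,0,-10,0,0,0]])

```text
clock: 12.0
ee_pos: [0.6203, 0.0245, 0.1625]
eef_rot: [-2.3, 2.139, 0.001]
force: [0.5, -0.7, 0.6]
grip_width: 0.0877
```

>>> step_arm(deltas=[[0,0,-15,0,0,0],[0,0,-20,0,0,0],[0,0,-30,0,0,0],[0,0,-30,0,0,0],[0,20,-20,0,0,0],[0,40,0,0,0,0],[0,40,0,0,0,0],[0,0,0,0,0,0]])

```text
clock: 12.8
ee_pos: [0.5174, 0.0169, 0.2782]
eef_rot: [-2.3, 2.14, 0.0]
force: [0.7, -0.6, 0.5]
grip_width: 0.0879
```

Run:
```python
from rear import *
to([0,35.5,95],-1)
im=snap('wrist','w12')
s=snap('scene','s12');t=snap('top','t12')
for n,i in (('w',im),('s',s),('t',t)):
  for k,z in (('gate_tip',.031),('paddle_rim',.062),('rack',.004)): print(n,k,[(round(d['p'],2),np.round(d['point']),unproj(i,d['point'],z)) for d in vision.place_of(k,i)][:2])
```

```text
t 12.8 q [-0.03 -0.13  1.5   0.    1.78  1.47] F [ 0.7 -0.6  0.5] w 0.08789392354809424
TCP in chute [-134.3   35.6  278.2] tip z 198.2
tool axes in chute (cols)
 [[-0.001 -1.     0.   ]
 [-1.     0.001  0.   ]
 [-0.    -0.    -1.   ]]
turn [-0.  0. -0.] shift in tool now [   0.  -134.3  183.2] in target tool axes [ 1.000e-01 -1.343e+02  1.832e+02]
w gate_tip [(0.76, array([352.,  52.]), array([-2.7,  6.7]))]
w paddle_rim [(0.61, array([238., 156.]), array([-79.1,  93.1]))]
w rack [(0.71, array([ 83., 232.]), array([-153.6,  255.5]))]
s gate_tip [(0.22, array([317., 229.]), array([-12.3,  46.9]))]
s paddle_rim [(0.69, array([310., 246.]), array([-71.4,  83.7]))]
s rack [(0.8, array([252., 296.]), array([-146.7,  257.4])), (0.62, array([201., 318.]), array([-173.1,  394.5]))]
t gate_tip [(0.67, array([335., 240.]), array([-5.4,  4.6]))]
t paddle_rim [(0.55, array([298., 274.]), array([-82.5,  97.7]))]
t rack [(0.73, array([334., 209.]), array([74.4,  1.1])), (0.72, array([229., 304.]), array([-141.4,  263.4]))]
```

View pics/w12.png

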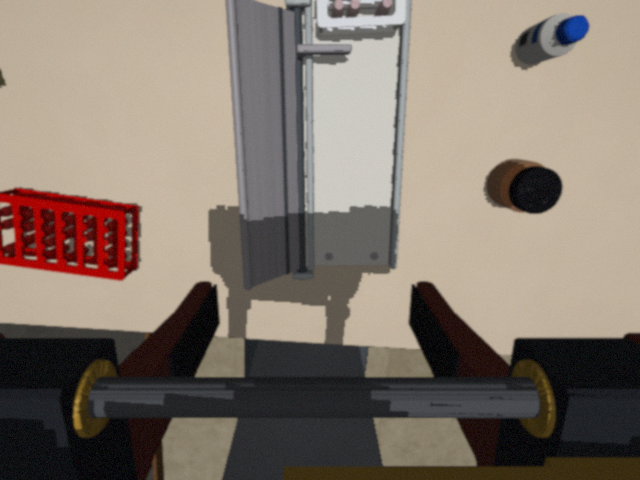

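View pics/s12.png

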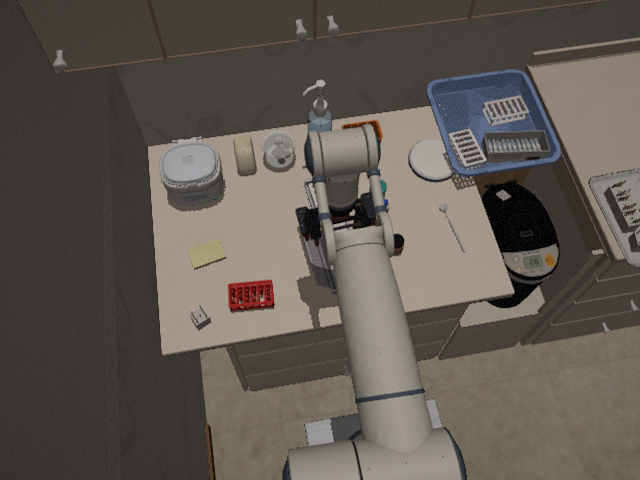

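The wrist view shows the gate arm back across the chute (tip at (350,48)), with the rack wholly beyond it (rear edge at row ~28). There is a clear gap between them, the robot is clear of everything, and the bystanders haven't moved.

```bash
python3 -c "
from workcell import job
print(job.sign_off())"
```

```text
the job is handed in; nothing more can be done
None
```

The rack now lies wholly beyond the gate, the gate has closed behind it, and the job is handed in at about 13 s of the 48 s allowed.

I pressed the paddle level with the left fingertip, which took 3–5 N, and the gate opened to about 0.85 rad. Holding it there, I pushed the rack along the chute with the right finger. I then backed that finger 36 mm off the rack and let the paddle rise slowly.

**Gate:** the last wrist picture measures the gate tip at chute (-3, +7) mm, against (0, +6) when closed. The top view agrees roughly, at (-5, +5).

**Rack:** its rear edge is about 12 mm beyond the gate arm, at chute x≈15–16 mm. It twisted by about 1° against the chute walls while being pushed, and the arm stayed clear above it.

**Clearances:** the fingers are well clear, at 198 mm height, and the bystanders I could see had not moved. The largest force I read was about 6 N.

**Disagreeing checks:** in the last scene view the arm hid the gate and rack. The network's low-confidence gate point there (p 0.22) disagreed, and its rack reports were the red look-alike and another spot well off the chute, so I set these aside. In the wrist view it also picked the red rack. The top view put the rack's centre at chute x≈74 mm, which agrees with the measured rear edge.

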